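Index the scoring stage and set the straightedge

ROBOT

A 6-joint arm with a two-finger parallel gripper is mounted at the origin on a cart in front of the work surface, level with it; the furniture and walls round the work are solid. World frame = base frame: x ahead of the robot, y to its left, z up, the work surface at z = 0. Lengths are in m, angles in rad, forces in N, time in s.
With the tool pointing down it reaches from about 0.25 to 0.725 m from the base axis. Payload 4 kg.
Tool frame: the origin (TCP) lies on the front face of the gripper's body, between the roots of the fingers; the fingertips stand 73 mm ahead of it and the grasp point (between the pads) lies 54 mm ahead of it; z points along the fingers, y is the line along which they close (so a half turn about z gives the same grasp; the last joint's range is limited). The gripper opens to 85 mm and grips with 20 to 120 N. Pads are 22 mm wide; open, the fingers measure 114 mm over their backs; the gripper's body (76 mm by 85 mm) begins 54 mm behind the grasp point. The pads swing forward as they close: fully open they stand 13 mm farther back than shut.
Start: joints at [-1.287, 0.241, 0.005, 1.335, 0, 1.571], TCP at [0.14, -0.48, 0.304] pointing down, gripper open.
Joint ranges: [-2.72, 2.72], [-1.05, 1.87], [-1.09, 1.28], [-1.99, 2.15], [-1.42, 1.44], [-3.14, 3.14]. Speed limits (rad/s): [2.79, 2.79, 3.14, 3.14, 3.14, 3.14].

INTERFACE

Orientations are given as [roll, pitch, yaw] about the fixed x, y, z axes, in that order (R = Rz(yaw) Ry(pitch) Rx(roll)).
In Python, from plant import ctrl, viewer, order gives the robot as it stands. Calls block until the motion is done:
- ctrl.movep(position, orientation): joint-space move of the TCP to a pose.
- ctrl.movel(position, ori=None, feed=0.15): straight line of the TCP; ori=None keeps the orientation; feed is the mean speed in m/s.
- ctrl.move_j(angles): joint-space move.
- ctrl.command_gripper(opening, newtons=None): finger opening in m; newtons is the grip in N (None keeps the last); returns when the fingers have stopped.
- ctrl.sleep(seconds).
- ctrl.inverse_kinematics(position, orientation): joint angles nearest the present ones, or None.
- ctrl.sense(): the state.
- viewer.grab_frame(name): name is "scene" or "top" or "wrist"; returns a dict with "color" (400x640x3 uint8, red, green, blue), "mtx" (3x3 intrinsics, pixels), "cam_to_world" (4x4, takes a point from camera to world coordinates). Camera axes: x right, y down, z forward; pixel columns grow to the right and rows downward; lengths in m; the calibration is good to about 2 mm. The wrist camera is an equidistant fisheye: a pixel r from the principal point sees the ray r / f radians off the axis. A picture is of the moment at which its call begins. There is no depth.
A pose or a line that the arm cannot do raises ctrl.IKError and nothing moves.
- order.finish_job(): hands the job in; it is judged then, once.
The state is a dict: "time": time; "qpos": joint angles; "dq": joint speeds; "joint_torque": joint torques, N m; "eef_pos": TCP position; "eef_rot": TCP orientation; "ft_force": force on the tool from outside, world axes, zero at the start; "torque": the same for the moment, N m; "width": finger opening in m; "grip_force": force on a finger pad.
Only numpy, scipy, OpenCV 4.12 (cv2) and the standard library are available. Lean on these libraries where they do the work, as an engineer would, in place of code of your own. Each camera call takes 0.05 s, during which the arm holds its last target. There are 200 camera calls.

TASK

Get the glass-scoring stage ready for its next cut: pull the spring plunger out, turn the table counter-clockwise (seen from above) to the next slot and let the plunger go so that it drops fully home and locks the table. Then lay the straightedge flat on the table, flush along the free long face of the specimen carrier and roughly centred on it, and let go. Leave everything else on the desk alone.

Things in the scene. Friction and masses are not known exactly. Their poses are not given: they have to be found in the camera images.
- table_center (a point): Centre of the aluminium disc's top (160 mm across, 60 mm above the desk), on its vertical axis. It turns on a round steel foot, 212 mm across, with a ring of 12 raised teeth, a slot between each two (every 30 degrees). z up; frame turns with the disc: -x to the plunger, +x to the disc's free half.
- knob_grip (a point): Grip point on the axis of the plunger's black knob at the disc's rim, which leans outward 30 degrees from vertical. z: the axis, up and out, the pull direction; y: tangential to the disc, the way to close fingers. Round neck 18 mm across from 13 mm below to 12 mm above this point, then a head 28 mm across, 8 mm thick; fixed barrel, 20 mm across, ends 22 mm below.
- shield_edge (a point): Middle of the top edge of the flat clear shield with aluminium rim (100 mm wide, 4 mm thick) that rises from the disc, parallel to the plunger's axis, 42 mm inward of it, to 50 mm past the grip point. It overhangs the knob: the knob cannot be taken from straight above, only by a tool tilted along the plunger's axis. Same axes as table_center.
- plunger (a joint): Pull of the spring plunger, m: 0 = fully home, 0.014 = end of travel. The 8 mm pin sits 6 to 8 mm deep in a 10 mm slot; pulled 0.010 or more it is clear. The spring returns it with 3.6 N at 0, 7.8 N at 0.014. Let go over a tooth it stays there (0.006 to 0.008), over a slot it drops home by itself. It travels round with the disc.
- turntable (a joint): Turn of the disc, rad, positive counter-clockwise seen from above. Starts near 0, locked; slots lie every 0.5236 rad (30 degrees), so the next one counter-clockwise is at 0.5236. A locked disc has 0.01 to 0.025 rad of play either way, more if pushed hard. It turns easily (0.06 N m) when the pin is out.
- carrier_face (a point): Middle of the lower edge of the specimen carrier's free long face, on the disc's top, 2 mm from its centre. The carrier, a grey block 84 mm long (y), 34 mm wide, 10 mm high, with a glass slide on it, is fixed to the disc on the plunger's side (-x). The face is upright, along y, and looks to +x, where the disc is bare. Axes as table_center.
- straightedge: Loose metal straightedge, about 140 g: blade 110 mm long (y), 28 mm wide (x), 6 mm thick; on its middle an upright rib to grip, 10 mm wide (x), 80 mm long (y), from 6 to 50 mm above the underside. Origin: centre of the underside, z up; both edges alike. Starts on the 3 mm mouse pad right of the stage. Grip the rib 36 mm up or more so that fingers pass over the carrier.
- mouse: Bystander, to be left where it is: the black computer mouse, 104 x 68 x 44 mm; origin at the centre of its underside. It lies left of the front of the microscope, which is 0.6 m tall and fixed, stands right of the stage (x 0.45 to 0.9, y -0.17 to -0.45) and must be passed on the robot's side.
- petri: Bystander, to be left where it is: a closed petri dish, 58 mm across and 16 mm high; origin at the centre of its underside.
- coverslip_box: Bystander, to be left where it is: a small white box, 29 x 29 x 17 mm; origin at the centre of its underside.
- slide_mailer: Bystander, to be left where it is: a white flat plastic case, 34 x 84 x 15 mm; origin at the centre of its underside.
- bottle: Bystander, to be left where it is: an amber bottle with a screw cap, 54 mm across, 125 mm high, left of the stage; origin at the centre of its underside.
- objective_case: Bystander, to be left where it is: a screw-top cylinder, 39 mm across, 82 mm high, left of the stage; origin at the centre of its underside.
- tape_roll: Bystander, to be left where it is: a roll of tape lying flat, 104 mm across, 25 mm high, at the right front; origin at the centre of its underside.

How it is judged:
By the outcome, as a careful person would: the job done as asked, in the order asked, and still so for the second after the job is handed in, with the robot touching nothing.
It also fails if it takes over 54 s, if anything falls off the work surface, if the arm or the gripper's body presses on something with over 40 N, if the wrist force passes 120 N, or if a joint passes its speed limit or range.

## Working session

There is one attempt and no reset: what is moved stays moved. The work goes in short steps, each a Python script; the robot and the scene stay as the last script left them, time stands still between calls to the robot, and variables do not carry over. Pictures are saved under pics/ and viewed, at most 10 in all, crops included, and the job is handed in when it is done.

```bash
mkdir -p pics
cat > h.py <<'E'
import numpy as np, cv2
from plant import ctrl, viewer, order
def save(name,fn,crop=None,scale=1):
    f=viewer.grab_frame(name); im=f["color"][:,:,::-1]
    np.savez(fn.replace('.png','.npz'),color=f["color"],mtx=f["mtx"],T=f["cam_to_world"])
    if crop: im=im[crop[1]:crop[3],crop[0]:crop[2]]
    if scale!=1: im=cv2.resize(im,None,fx=scale,fy=scale,interpolation=cv2.INTER_CUBIC)
    cv2.imwrite(fn,im); return f
def ray(f,u,v):
    K=f["mtx"];T=f["T"] if "T" in f else f["cam_to_world"]
    d=np.array([(u-K[0,2])/K[0,0],(v-K[1,2])/K[1,1],1]);d=T[:3,:3]@d
    return T[:3,3],d/np.linalg.norm(d)
def onz(f,u,v,z):
    o,d=ray(f,u,v);return o+d*(z-o[2])/d[2]
def proj(f,p):
    T=f["T"] if "T" in f else f["cam_to_world"]
    q=np.linalg.inv(T)@np.append(p,1);q=f["mtx"]@(q[:3]/q[2]);return q[:2]
E
python3 - <<'E'
from h import *
for n in("scene","top"):
    f=save(n,f"pics/{n}0.png"); print(n,f["mtx"].round(1).tolist(),f["cam_to_world"].round(3).tolist())
print(ctrl.sense()["time"])
E
```

```text
scene [[450.9, 0.0, 321.0], [0.0, 450.9, 205.4], [0.0, 0.0, 1.0]] [[-0.192, 0.857, -0.479, 1.104], [0.981, 0.16, -0.107, 0.185], [-0.015, -0.49, -0.872, 1.15], [0.0, 0.0, 0.0, 1.0]]
top [[367.3, 0.0, 321.4], [0.0, 367.3, 200.1], [0.0, 0.0, 1.0]] [[0.006, -0.982, 0.189, 0.328], [-1.0, -0.009, -0.016, 0.061], [0.018, -0.189, -0.982, 1.108], [0.0, 0.0, 0.0, 1.0]]
0.1
```

View pics/scene0.png

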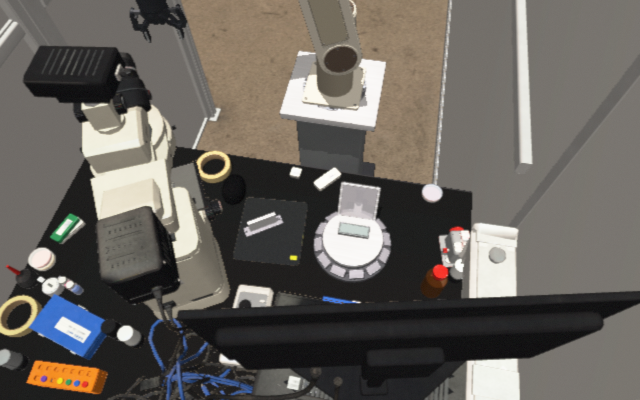

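View pics/top0.png

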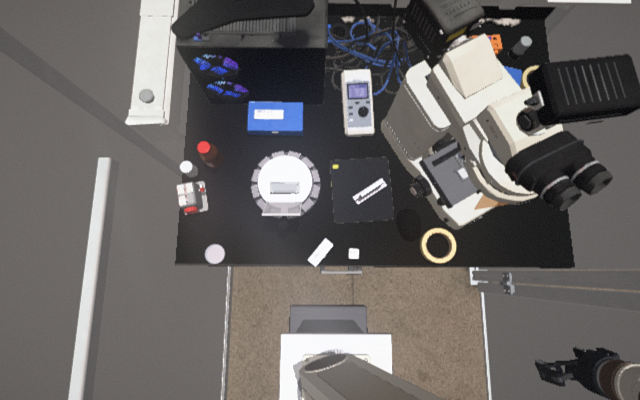

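The scene view looks back at the robot. It shows the stage at (352,240), with the shield on the robot side at (358,200), and the straightedge at (263,223) on the pad. In the top view the stage is at (285,184) with the shield along v≈210, and the straightedge is at (370,190). I'll enlarge both.

Run:
```python
import numpy as np,cv2
from h import *
a=np.load('pics/top0.npz');b=np.load('pics/scene0.npz')
A=cv2.resize(a['color'][140:270,235:405,::-1],None,fx=4.6,fy=4.6,interpolation=cv2.INTER_CUBIC)
B=cv2.resize(b['color'][170:290,230:400,::-1],None,fx=4.6,fy=4.6,interpolation=cv2.INTER_CUBIC)
cv2.imwrite('pics/tc.png',A);cv2.imwrite('pics/sc.png',B)
# disc: bright blob / straightedge blob
for n,f,z in(('top',a,.06),('scene',b,.06)):
    g=cv2.cvtColor(f['color'],cv2.COLOR_RGB2GRAY)
    m=(g>60).astype(np.uint8)
    cs,_=cv2.findContours(m,cv2.RETR_EXTERNAL,cv2.CHAIN_APPROX_NONE)
    for c in cs:
        ar=cv2.contourArea(c)
        if 60<ar<9000:
            r=cv2.minAreaRect(c);u,v=r[0]
            p=onz(f,u,v,.03)
            if .2<p[0]<.75 and abs(p[1])<.45: print(n,ar,np.round([u,v],1),np.round(r[1],1),round(r[2],1),p.round(3))
```

```text
top 124.5 [353.5 253. ] [12. 11.] 90.0 [ 0.38  -0.052  0.03 ]
top 1042.0 [438. 245.] [36. 36.] 90.0 [ 0.405 -0.3    0.03 ]
top 1720.0 [358.7 189.7] [64.4 57.1] 86.2 [ 0.569 -0.069  0.03 ]
scene 558.5 [261.9 223. ] [15.9 41.3] 69.4 [ 0.575 -0.104  0.03 ]
scene 5457.0 [353.4 231.9] [78.1 98.3] 8.1 [0.555 0.152 0.03 ]
scene 112.5 [295.2 171.9] [11.7 11.7] 18.4 [ 0.391 -0.05   0.03 ]
```

View pics/tc.png

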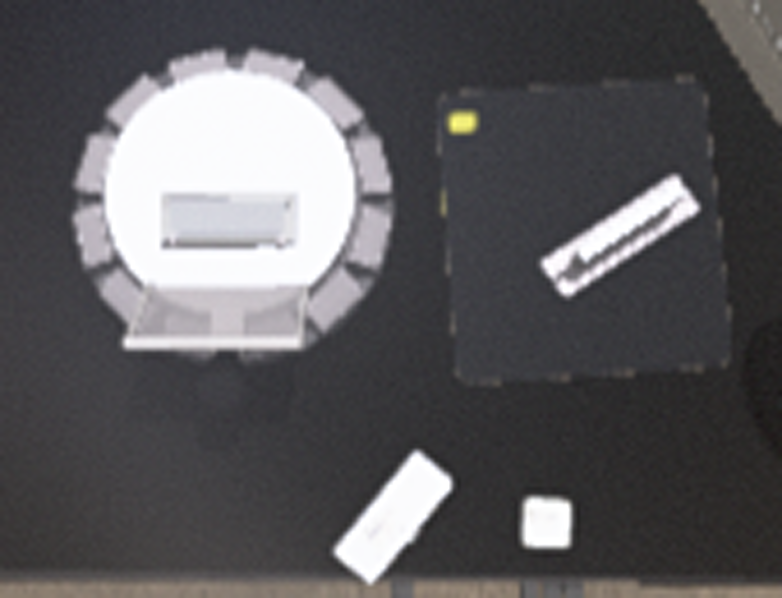

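View pics/sc.png

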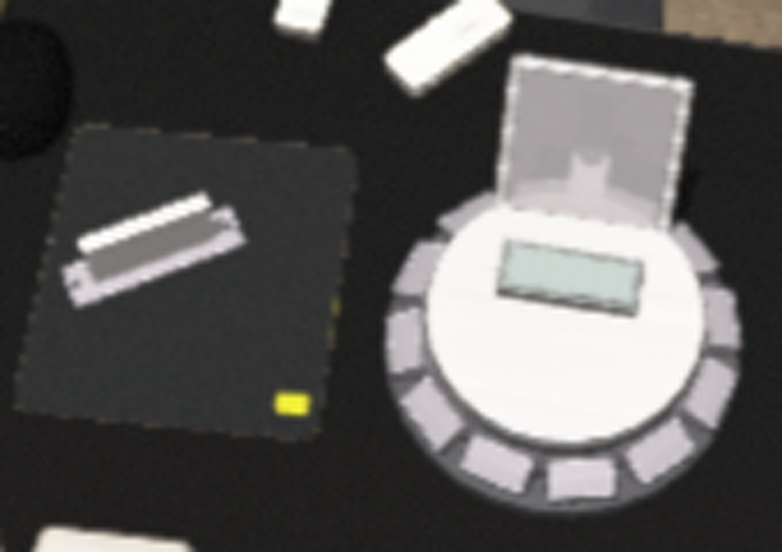

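The crops show these positions:
- **Shield top edge:** ends at tc (122,345) and (303,345), and at sc (515,57) and (690,80).
- **Carrier:** at tc (162–298, 193–248).
- **Rib top:** at sc (80,243) to (208,197).
- **Blade corners:** in tc about (541,264), (569,297), (699,210) and (678,175).

Next I'll turn these into world points.

```bash
cat > m.py <<'E'
from h import *
from scipy.optimize import least_squares
a=np.load('pics/top0.npz');b=np.load('pics/scene0.npz')
a={k:a[k] for k in a};b={k:b[k] for k in b}
tc=lambda u,v:(235+(u+.5)/4.6-.5,140+(v+.5)/4.6-.5)
sc=lambda u,v:(230+(u+.5)/4.6-.5,170+(v+.5)/4.6-.5)
def tri(pa,pb):
    (o1,d1),(o2,d2)=ray(a,*pa),ray(b,*pb)
    s=np.linalg.lstsq(np.c_[d1,-d2],o2-o1,rcond=None)[0]
    p,q=o1+d1*s[0],o2+d2*s[1];return (p+q)/2,np.linalg.norm(p-q)
def circ(f,pts,z,R):
    P=np.array([onz(f,*p,z)[:2] for p in pts])
    r=least_squares(lambda x:np.hypot(*(P-x[:2]).T)-x[2],[*P.mean(0),R],loss='soft_l1',f_scale=.001)
    return r.x,np.abs(r.fun).mean()
if __name__=="__main__":
    print('disc top',circ(a,[tc(*p) for p in[(230,70),(165,93),(120,140),(106,190),(115,240),(355,190),(344,140),(296,93),(345,240)]],.06,.08))
    print('disc scn',circ(b,[sc(*p) for p in[(428,300),(440,360),(480,410),(520,431),(570,441),(620,435),(680,385),(703,320),(695,280)]],.06,.08))
    L=tri(tc(124,347),sc(690,80));R=tri(tc(303,347),sc(515,57));print('shield',L,R)
    d=R[0]-L[0];print('len',np.linalg.norm(d),'psi',np.arctan2(-d[1],-d[0])*57.3+90)
    for f,g,c in((a,tc,[(162,195),(298,200),(162,243),(295,248)]),(b,sc,[(638,309),(497,294)])):
        for p in c: print('carr',onz(f,*g(*p),.07 if f is a else .06).round(4))
    print('carrierslide scn z.07+',[onz(b,*sc(*p),.07).round(4) for p in[(498,283),(638,303)]])
    print('blade top',[onz(a,*tc(*p),.009).round(4) for p in[(541,264),(569,297),(699,210),(678,175)]])
    print('blade scn',[onz(b,*sc(*p),.009).round(4) for p in[(62,267),(80,307),(245,238),(231,206)]])
    print('rib scn',[onz(b,*sc(*p),.053).round(4) for p in[(80,243),(208,197)]])
E
python3 m.py
```

```text
disc top (array([0.58463657, 0.15093224, 0.07914626]), np.float64(0.0005819405783828971))
disc scn (array([0.58619577, 0.15270926, 0.0791257 ]), np.float64(0.000677257096735196))
shield (array([0.47144325, 0.2019146 , 0.147593  ]), np.float64(0.0005588770638647914)) (array([0.47264175, 0.10066005, 0.14459873]), np.float64(0.0015488499365022847))
len 0.1013059046567588 psi 180.6848282962854
carr [0.5799 0.1933 0.07  ]
carr [0.5775 0.1077 0.07  ]
carr [0.549  0.1923 0.07  ]
carr [0.5466 0.109  0.07  ]
carr [0.5764 0.1937 0.06  ]
carr [0.582  0.1118 0.06  ]
carrierslide scn z.07+ [array([0.5797, 0.1118, 0.07  ]), array([0.5775, 0.193 , 0.07  ])]
blade top [array([ 0.5502, -0.0516,  0.009 ]), array([ 0.5281, -0.07  ,  0.009 ]), array([ 0.5881, -0.158 ,  0.009 ]), array([ 0.6121, -0.1445,  0.009 ])]
blade scn [array([ 0.5888, -0.158 ,  0.009 ]), array([ 0.6131, -0.1398,  0.009 ]), array([ 0.5485, -0.0518,  0.009 ]), array([ 0.5282, -0.0656,  0.009 ])]
rib scn [array([ 0.5913, -0.1386,  0.053 ]), array([ 0.5469, -0.071 ,  0.053 ])]
```

Disc centre is (0.5855, 0.152) with R ≈ 0.079, as given, and the shield is 0.101 m wide, also as given. That puts the knob near (0.461, 0.151, 0.082). The straightedge is at (0.5695, -0.105) with yaw about 33.6°. Next I'll check that every waypoint can be reached, then move to the pre-grasp and look.

```bash
cat >> h.py <<'E'
from scipy.spatial.transform import Rotation as Rn
C=np.array([.5855,.1518,0.]); KN=np.array([.4606,.1515,.0817])
def Rz(t): return Rn.from_euler('z',t)
def knobpose(t,pull,back=0,kn=None,s=1):
    """TCP pose: table at angle t, plunger pulled, grasp point 'back' m up the axis"""
    kn=KN if kn is None else kn
    ax=np.array([-.5,0,3**.5/2]); p=kn+ax*(pull+back+.054)
    y=np.array([0,s,0.]);z=-ax;M=np.c_[np.cross(y,z),y,z]
    return C+Rz(t).apply(p-C),(Rz(t)*Rn.from_matrix(M)).as_euler('xyz')
def down(t,s=1):
    y=np.array([s,0,0.]);z=np.array([0,0,-1.])
    return (Rz(t)*Rn.from_matrix(np.c_[np.cross(y,z),y,z])).as_euler('xyz')
E
python3 - <<'E'
from h import *
for s in(1,-1):
  for t,pl,b in((0,0,.08),(0,0,.002),(.26,.012,.002),(.5236,.012,.002),(.56,0,.08)):
    q=ctrl.inverse_kinematics(*knobpose(t,pl,b,s=s)); print(s,t,b,None if q is None else np.round(q,2))
  for nm,p,t in(('se',[.5695,-.105,.039+.054],.586),('pl',[.596,.158,.15],.5236),('plhi',[.596,.158,.22],.5236)):
    q=ctrl.inverse_kinematics(p,down(t,s)); print(nm,s,None if q is None else np.round(q,2))
ctrl.movep([.3,0,.32],down(0,-1)) if ctrl.inverse_kinematics([.3,0,.32],down(0,-1)) is not None else print('no')
print(np.round(ctrl.sense()['qpos'],2),ctrl.sense()['time'])
E
```

```text
1 0 0.08 [ 0.5  -0.07 -0.77  0.41 -0.24  0.44]
1 0 0.002 [ 0.45  0.13 -0.8   0.16 -0.22  0.39]
1 0.26 0.002 [ 0.25  0.07 -0.84  0.14  0.01 -0.01]
1 0.5236 0.002 [ 0.04  0.1  -0.79  0.2   0.23 -0.43]
1 0.56 0.08 [-0.04 -0.05 -0.74  0.43  0.28 -0.53]
se 1 [-0.18  0.56 -0.09  0.92 -0.    0.8 ]
pl 1 [0.26 0.57 0.09 1.09 0.   1.31]
plhi 1 [0.26 0.52 0.19 1.25 0.   1.31]
-1 0 0.08 [ 0.5  -0.07 -0.77  0.41 -0.24 -2.7 ]
-1 0 0.002 [ 0.45  0.13 -0.8   0.16 -0.22 -2.75]
-1 0.26 0.002 [ 0.25  0.07 -0.84  0.14  0.01  3.13]
-1 0.5236 0.002 [ 0.04  0.1  -0.79  0.2   0.23  2.72]
-1 0.56 0.08 [-0.04 -0.05 -0.74  0.43  0.28  2.61]
se -1 [-0.18  0.56 -0.09  0.92  0.   -2.34]
pl -1 [ 0.26  0.57  0.09  1.09  0.   -1.84]
plhi -1 [ 0.26  0.52  0.19  1.25  0.   -1.84]
[-0.   -0.17 -0.38  1.36 -0.   -1.57] 2.75
```

Run:
```python
from h import *
ctrl.movep(*knobpose(0,0,.08,s=1))
f=save('wrist','pics/w1.png'); print(f["mtx"].round(1).tolist(),f["cam_to_world"].round(3).tolist())
s=ctrl.sense();print(s['time'],s['eef_pos'],s['ft_force'],s['width'])
```

```text
[[309.7, 0.0, 326.3], [0.0, 309.7, 201.8], [0.0, 0.0, 1.0]] [[-0.001, 0.658, 0.753, 0.287], [1.0, -0.0, 0.001, 0.151], [0.001, 0.753, -0.658, 0.217], [0.0, 0.0, 0.0, 1.0]]
4.55 [0.39385126 0.15134433 0.19797112] [0.27680488 1.3923496  0.01405184] 0.08527090636152942
```

View pics/w1.png

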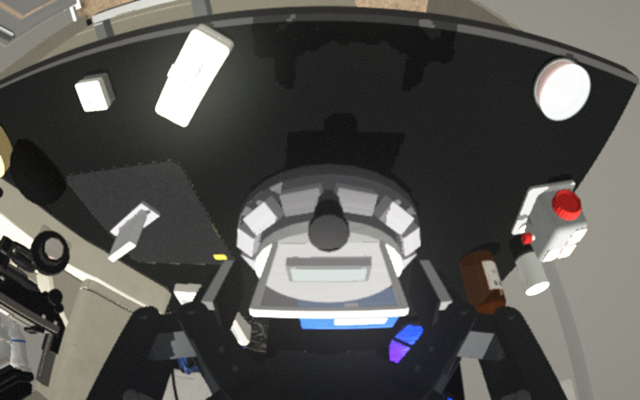

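The wrist view shows the knob head as a dark disc at about (329,231), and the shield's top edge from (249,313) to (409,315). I'll compare both with where the estimate says they should be.

```bash
cat >> h.py <<'E'
def fproj(f,p):
    T=f["T"] if "T" in f else f["cam_to_world"];K=f["mtx"]
    q=(np.linalg.inv(T)@np.append(p,1))[:3];r=np.hypot(q[0],q[1]);th=np.arctan2(r,q[2])
    return K[:2,2]+K[0,0]*th*q[:2]/max(r,1e-9)
def fray(f,u,v):
    T=f["T"] if "T" in f else f["cam_to_world"];K=f["mtx"]
    d=np.array([u,v])-K[:2,2];r=np.hypot(*d);th=r/K[0,0]
    v=np.array([*(np.sin(th)*d/r),np.cos(th)]);return T[:3,3],T[:3,:3]@v
E
python3 - <<'E'
from h import *
f=np.load('pics/w1.npz');f={k:f[k] for k in f}
ax=np.array([-.5,0,3**.5/2]);n=np.array([3**.5/2,0,.5])
for nm,p in(('head top',KN+.02*ax),('head +y',KN+.02*ax+[0,.014,0]),('head -n',KN+.02*ax-.014*n),('head +n',KN+.02*ax+.014*n),('edgeL',KN+.05*ax+.042*n+[0,.05,0]),('edgeR',KN+.05*ax+.042*n-[0,.05,0])): print(nm,fproj(f,p).round(1))
g=cv2.cvtColor(f['color'],cv2.COLOR_RGB2GRAY)
print('row231',g[231,300:360].tolist());print('col329',g[200:262,329].tolist())
E
```

```text
head top [326.9 231. ]
head +y [348.3 230.9]
head -n [326.9 210.8]
head +n [326.9 250. ]
edgeL [404.9 308.5]
edgeR [248.8 308.7]
row231 [148, 148, 148, 152, 151, 151, 150, 149, 109, 81, 79, 86, 84, 87, 84, 80, 82, 84, 83, 83, 83, 85, 83, 81, 84, 85, 89, 84, 84, 85, 83, 85, 85, 81, 81, 84, 83, 82, 81, 84, 84, 82, 82, 83, 83, 83, 84, 75, 78, 113, 142, 156, 154, 151, 152, 151, 152, 153, 152, 151]
col329 [32, 30, 33, 33, 32, 30, 29, 30, 33, 31, 32, 31, 33, 34, 43, 65, 71, 74, 75, 74, 74, 76, 76, 76, 81, 78, 76, 79, 82, 85, 82, 85, 85, 84, 86, 87, 85, 87, 87, 90, 90, 92, 88, 94, 95, 95, 97, 96, 92, 66, 61, 110, 173, 213, 222, 215, 192, 157, 137, 126, 129, 129]
```

Run:
```python
from h import *
K2=KN+[0,.0012,0]
ctrl.movel(*knobpose(0,0,.035,kn=K2),feed=.12)
f=save('wrist','pics/w2.png',crop=(200,100,460,300),scale=2.5)
ax=np.array([-.5,0,3**.5/2]);n=np.array([3**.5/2,0,.5])
for nm,p in(('head top',KN+.02*ax),('head +y',KN+.02*ax+[0,.014,0]),('head -n',KN+.02*ax-.014*n),('head +n',KN+.02*ax+.014*n),('edgeL',KN+.05*ax+.042*n+[0,.05,0]),('edgeR',KN+.05*ax+.042*n-[0,.05,0])): print(nm,fproj(f,p).round(1))
print(ctrl.sense()['time'])
```

```text
head top [325.1 267.3]
head +y [352.  267.1]
head -n [325.1 243.3]
head +n [325.2 289.2]
edgeL [420.  360.1]
edgeR [230.4 359.9]
5.125
```

View pics/w2.png

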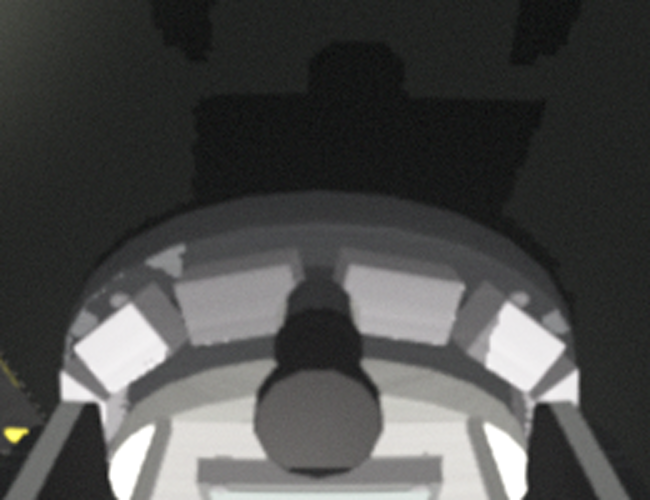

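The closer crop shows the knob head at full-image columns 301.6–352.8 and rows 247–290, so its centre is at (327.2, 268.6). It sits between two teeth, in the slot. I'll triangulate from the two wrist views.

Run:
```python
from h import *
f1,f2=[dict(np.load(f'pics/w{i}.npz')) for i in(1,2)]
ax=np.array([-.5,0,3**.5/2]);n=np.array([3**.5/2,0,.5]);print('pred head',KN+.02*ax)
def cent(f,h): # centre of head rim via same extremes
    return (fproj(f,h-.014*n)+fproj(f,h+.014*n))/2
from scipy.optimize import least_squares
M1=(308.3,349.1,214.3,249.8);M2=(301.6,352.8,247,290)
def res(h):
    o=[]
    for f,m in((f1,M1),(f2,M2)):
        a=fproj(f,h-[0,.014,0])[0];b=fproj(f,h+[0,.014,0])[0];c=fproj(f,h-.014*n)[1];d=fproj(f,h+.014*n)[1]
        o+=[(a+b-m[0]-m[1])/2,(c+d-m[2]-m[3])/2,.7*((b-a)-(m[1]-m[0])),.7*((d-c)-(m[3]-m[2]))]
    return o
r=least_squares(res,KN+.02*ax,x_scale=.01);print(r.x,np.round(r.fun,1), 'grip',r.x-.02*ax)
r2=least_squares(lambda h:np.array(res(h))[[0,1,4,5]],KN+.02*ax,x_scale=.01);print('centres only grip',r2.x-.02*ax,(r2.x-.02*ax-KN)@ax,(r2.x-.02*ax-KN)@n)
```

```text
pred head [0.4506     0.1515     0.09902051]
[0.45917013 0.15267923 0.09507792] [-0.1  1.1  0.2  1.2  0.1 -0.8 -0.2  0.2] grip [0.46917013 0.15267923 0.07775742]
centres only grip [0.46040616 0.15262038 0.08314863] 0.0013514724870624065 0.0005564436419936728
```

```bash
sed -i 's/^C=.*/C=np.array([.5855,.1520,0.]); KN=np.array([.4608,.1526,.0823])/' h.py
python3 - <<'E'
from h import *
ax=np.array([-.5,0,3**.5/2])
def p(m):
    s=ctrl.sense();print(m,round(s['time'],2),np.round(s['eef_pos'],4),'F',np.round(s['ft_force'],1),'ax',round(float(np.dot(s['ft_force'],ax)),1),'w',round(s['width'],4),s['grip_force'])
p('pre')
ctrl.movel(*knobpose(0,0,.015),feed=.08);p('15')
ctrl.movel(*knobpose(0,0,.002),feed=.03);p('at')
ctrl.command_gripper(.012,40);p('closed')
E
```

```text
pre 5.12 [0.4162 0.1526 0.1591] F [-0.2  0.5  0.8] ax 0.8 w 0.0853 0.0
15 5.52 [0.4261 0.1525 0.1422] F [-0.1  0.6 -0.2] ax -0.2 w 0.0854 0.0
at 6.1 [0.4327 0.1525 0.1305] F [0.1 0.1 0.6] ax 0.4 w 0.0853 0.0
closed 6.68 [0.4328 0.1527 0.131 ] F [-1.8 -0.8  3.2] ax 3.7 w 0.0264 38.97723734378815
```

Closing stopped at 26 mm, so the pads are on the head and the grip is a few millimetres too high. I'll reopen, go lower in small steps while watching the force, and close again.

Run:
```python
from h import *
ax=np.array([-.5,0,3**.5/2]);n=np.array([3**.5/2,0,.5])
def p(m):
    s=ctrl.sense();F=s['ft_force'];print(m,round(s['time'],2),np.round(s['eef_pos'],4),'F',np.round(F,1),'ax',round(float(np.dot(F,ax)),1),'w',round(s['width'],4));return F@ax
ctrl.command_gripper(.06);p('open')
for b in(-.001,-.003,-.005):
    ctrl.movel(*knobpose(0,0,b,kn=KN+.0015*n),feed=.02)
    if abs(p(b))>4: ctrl.movel(*knobpose(0,0,b+.0015,kn=KN+.0015*n),feed=.02);p('backed');break
    if b<-.002:
        ctrl.command_gripper(.012,30);p('closed')
        if ctrl.sense()['width']<.021: break
        ctrl.command_gripper(.06)
```

```text
open 7.11 [0.4328 0.1526 0.1307] F [-0.  -0.6 -0.3] ax -0.3 w 0.0602
-0.001 7.42 [0.4357 0.1526 0.1288] F [-1.5  0.4  0. ] ax 0.8 w 0.0598
-0.003 7.67 [0.4365 0.1526 0.127 ] F [-0.3  0.3  0.2] ax 0.3 w 0.0606
closed 8.08 [0.4365 0.1526 0.1273] F [-0.9 -0.3  1.8] ax 2.0 w 0.0266
-0.005 8.76 [0.4376 0.1525 0.1253] F [-0.1  0.5 -0.4] ax -0.3 w 0.0599
closed 9.18 [0.4376 0.1526 0.1256] F [-2.6 -0.1  2.6] ax 3.6 w 0.0255
```

Run:
```python
from h import *
ax=np.array([-.5,0,3**.5/2])
f=save('wrist','pics/w3.png',crop=(180,180,460,400),scale=2.7)
h=KN+.02*ax
n=np.array([3**.5/2,0,.5])
for nm,p in(('head',h),('-n',h-.014*n),('+n',h+.014*n),('edge',KN+.05*ax+.042*n)): print(nm,((fproj(f,p)-[180,180])*2.7).round(0))
```

```text
head [397. 360.]
-n [397. 285.]
+n [397. 426.]
edge [397. 672.]
```

View pics/w3.png

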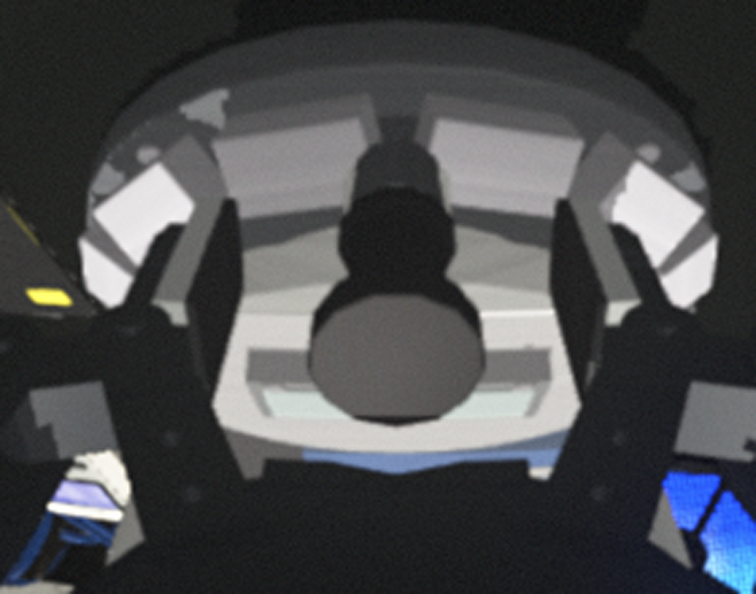

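Run:
```python
from h import *
f=dict(np.load('pics/w3.npz'));ax=np.array([-.5,0,3**.5/2]);n=np.array([3**.5/2,0,.5])
tp,_=knobpose(0,0,-.005,kn=KN+.0015*n)
for a in(.02,.03,.035,.04,.045,.05,.055,.06,.065,.07,.075):
    g=tp-a*ax
    q=lambda d:((fproj(f,d)-180)*2.7).round(0)
    print(a,'axis',q(g),'finger',q(g-[0,.03,0]),'w28',round(q(g+[0,.014,0])[0]-q(g-[0,.014,0])[0]),'rows+-14n',q(g-.014*n)[1],q(g+.014*n)[1])
```

```text
0.02 axis [397. 407.] finger [191. 401.] w28 195 rows+-14n 332.0 472.0
0.03 axis [397. 364.] finger [203. 359.] w28 183 rows+-14n 290.0 428.0
0.035 axis [397. 344.] finger [209. 339.] w28 178 rows+-14n 271.0 408.0
0.04 axis [397. 325.] finger [215. 321.] w28 172 rows+-14n 253.0 389.0
0.045 axis [397. 307.] finger [220. 304.] w28 167 rows+-14n 237.0 370.0
0.05 axis [397. 291.] finger [225. 287.] w28 162 rows+-14n 221.0 353.0
0.055 axis [397. 275.] finger [230. 272.] w28 157 rows+-14n 206.0 336.0
0.06 axis [397. 260.] finger [234. 257.] w28 153 rows+-14n 193.0 321.0
0.065 axis [397. 246.] finger [239. 243.] w28 149 rows+-14n 180.0 305.0
0.07 axis [396. 232.] finger [243. 230.] w28 145 rows+-14n 168.0 291.0
0.075 axis [396. 219.] finger [247. 218.] w28 141 rows+-14n 156.0 278.0
```

The sizes don't settle the grip depth. The pads seem long enough to reach the head wherever they sit on the neck, and gripping it there is good enough. I'll close firmly, pull in steps and check the spring force to confirm it isn't slipping.

```bash
cat >> h.py <<'E'
AX=np.array([-.5,0,3**.5/2]);NN=np.array([3**.5/2,0,.5])
def rep(m,t=0):
    s=ctrl.sense();F=Rz(-t).apply(s['ft_force']);print(m,'t',round(s['time'],2),np.round(s['eef_pos'],4),'Fax',round(F@AX,1),'Ftan',round(F[1],1),'Fn',round(F@NN,1),'w',round(s['width'],4),'Mz',np.round(s['torque'],2));return F
E
python3 - <<'E'
from h import *
kn=KN+.0015*NN
ctrl.command_gripper(.010,60);rep('closed')
for pl in(.004,.008,.0125):
    ctrl.movel(*knobpose(0,pl,-.005,kn=kn),feed=.03);rep(pl)
f=save('wrist','pics/w4.png')
E
```

```text
closed t 10.09 [0.4375 0.1526 0.1256] Fax 5.2 Ftan -1.0 Fn -1.7 w 0.0243 Mz [-0.02  0.62  0.01]
0.004 t 10.38 [0.4356 0.1526 0.1289] Fax -5.3 Ftan 0.1 Fn 0.8 w 0.0248 Mz [0.09 0.4  0.03]
0.008 t 10.66 [0.4336 0.1526 0.1325] Fax -5.6 Ftan 0.2 Fn 0.9 w 0.0243 Mz [0.08 0.32 0.07]
0.0125 t 10.96 [0.4313 0.1526 0.1363] Fax -7.4 Ftan 0.3 Fn 0.9 w 0.0247 Mz [0.04 0.28 0.06]
```

The spring force matches about 12.5 mm of pull, against 7.35 N expected. Now I'll turn the table.

Run:
```python
from h import *
kn=KN+.0015*NN
for i in range(1,8):
    t=.5236*i/7
    ctrl.movel(*knobpose(t,.0125,-.005,kn=kn),feed=.06)
    if i in(2,4,6,7):rep(round(t,3),t)
for pl in(.009,.007,.004):
    ctrl.movel(*knobpose(.5236,pl,-.005,kn=kn),feed=.03);rep(pl,.5236)
```

```text
0.15 t 11.69 [0.4332 0.1294 0.1363] Fax -7.2 Ftan 1.2 Fn 1.5 w 0.0249 Mz [-0.13  0.3  -0.07]
0.299 t 12.38 [0.4383 0.1072 0.1364] Fax -8.1 Ftan -0.3 Fn 1.2 w 0.0247 Mz [-0.17  0.2  -0.05]
0.449 t 13.06 [0.4467 0.086  0.1365] Fax -8.3 Ftan -0.3 Fn 2.7 w 0.0243 Mz [-0.13  0.09 -0.07]
0.524 t 13.4 [0.4521 0.0759 0.1365] Fax -8.0 Ftan -0.6 Fn 2.2 w 0.0251 Mz [-0.12  0.06 -0.09]
0.009 t 13.67 [0.4536 0.077  0.1333] Fax -6.2 Ftan -1.7 Fn 2.4 w 0.0247 Mz [-0.15  0.07 -0.1 ]
0.007 t 13.92 [0.4544 0.0775 0.1316] Fax -6.5 Ftan 0.1 Fn 2.3 w 0.0244 Mz [-0.13  0.   -0.12]
0.004 t 14.17 [0.4558 0.0782 0.1289] Fax -5.6 Ftan -0.0 Fn 2.3 w 0.0249 Mz [-0.   -0.03 -0.05]
```

The spring is still pulling at 4 mm, below tooth height, so the pin is in the slot. I'll lower it the rest of the way and release.

Run:
```python
from h import *
kn=KN+.0015*NN;T=.5236
for pl in(.0015,.0):
    ctrl.movel(*knobpose(T,pl,-.005,kn=kn),feed=.03);rep(pl,T)
ctrl.command_gripper(.06);rep('open',T)
ctrl.movel(*knobpose(T,0,.035,kn=kn),feed=.08);f=save('wrist','pics/w5.png',crop=(200,100,460,300),scale=2.5)
K2=C+Rz(T).apply(KN-C);h=K2+.02*Rz(T).apply(AX)
print('pred head full home in crop',(fproj(f,h)-[200,100])*2.5)
print(fproj(f,h+.014*Rz(T).apply(NN)),fproj(f,h-.014*Rz(T).apply(NN)))
ctrl.movel(*knobpose(T,0,.12,kn=kn),feed=.2);rep('off',T)
save('scene','pics/s5.png',crop=(230,150,400,290),scale=4.2);save('top','pics/t5.png')
```

```text
0.0015 t 14.42 [0.4568 0.0787 0.1268] Fax -5.2 Ftan 0.2 Fn 2.5 w 0.0248 Mz [0.08 0.01 0.11]
0.0 t 14.67 [0.4575 0.0788 0.1257] Fax -5.3 Ftan 1.0 Fn 4.0 w 0.0247 Mz [ 0.18 -0.03  0.11]
open t 15.1 [0.4568 0.0784 0.1253] Fax 0.3 Ftan 0.0 Fn -0.1 w 0.0603 Mz [-0.27  0.43 -0.01]
pred head full home in crop [317.55477017 410.62976923]
[326.98851841 286.38533159] [327.05525886 240.09270329]
off t 16.38 [0.4031 0.0473 0.2333] Fax 0.4 Ftan 0.5 Fn 0.1 w 0.06 Mz [-0.28  0.4  -0.03]
```

View pics/w5.png

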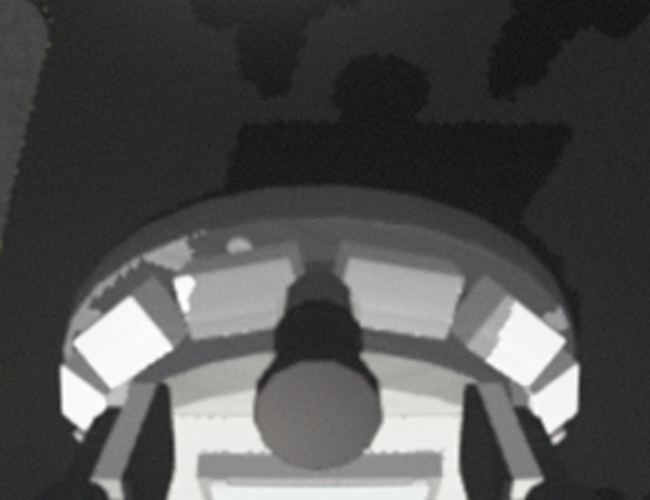

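View pics/s5.png

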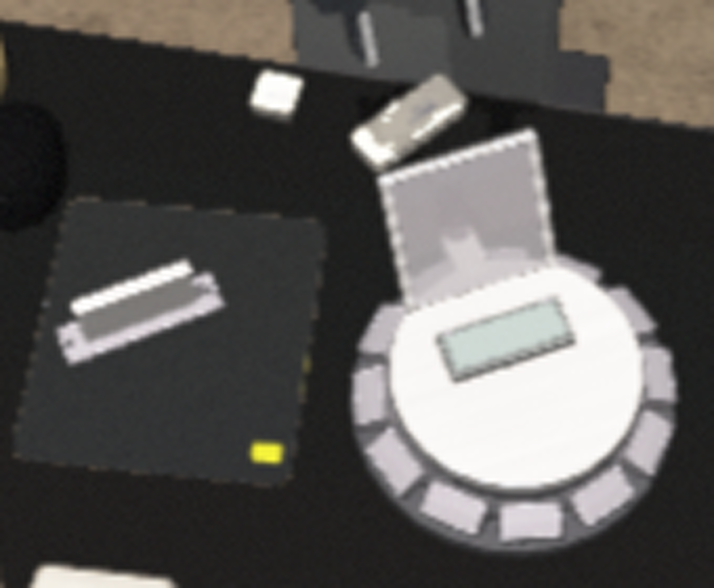

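The knob head is at crop rows 360–468, centred at 318. That is the same offset from the prediction as when it was home before turning, and the knob lies centred between two teeth, so the plunger is home at +30°. In the scene view the carrier's free face runs from (455,381) to (577,343). Next is the straightedge.

Run:
```python
from h import *
t=.5865
o=down(t,1);P=np.array([.5695,-.105,0])
ctrl.movep(P+[0,0,.19],o)
ctrl.movel(P+[0,0,.12],feed=.15);rep('120',t)
ctrl.movel(P+[0,0,.096],feed=.06);rep('low',t)
ctrl.command_gripper(.004,40);rep('grip',t)
ctrl.movel(P+[0,0,.12],feed=.1);rep('lift',t)
ctrl.movel(P+[0,0,.23],feed=.2);rep('lift2',t)
f=save('scene','pics/s6.png');f=save('wrist','pics/w6.png')
```

```text
120 t 18.27 [ 0.5698 -0.1048  0.121 ] Fax -0.5 Ftan 0.1 Fn 0.4 w 0.0603 Mz [-0.    0.05 -0.05]
low t 18.82 [ 0.5692 -0.105   0.0955] Fax 0.6 Ftan -0.3 Fn 0.9 w 0.0597 Mz [-0.05 -0.03 -0.06]
grip t 19.33 [ 0.5697 -0.105   0.0962] Fax -0.4 Ftan -0.3 Fn 1.3 w 0.0096 Mz [-0.03 -0.06  0.05]
lift t 19.73 [ 0.5698 -0.1051  0.1203] Fax -1.8 Ftan 0.3 Fn -1.9 w 0.0093 Mz [-0.05 -0.04  0.  ]
lift2 t 20.43 [ 0.5687 -0.1049  0.2286] Fax -1.2 Ftan 0.6 Fn -0.7 w 0.0097 Mz [-0.    0.01 -0.04]
```

```bash
cat >> h.py <<'E'
T=.5236
def onT(x,y,z): return C+Rz(T).apply([x,y,0])+[0,0,z]
def rp(m):
    s=ctrl.sense();F=Rz(-T).apply(s['ft_force']);M=Rz(-T).apply(s['torque']);q=Rz(-T).apply(s['eef_pos']-C)
    yaw=np.array(s['eef_rot']);print(m,'t',round(s['time'],2),'pos',np.round(q,4),'F',np.round(F,1),'M',np.round(M,2),'w',round(s['width'],4));return F
E
python3 - <<'E'
from h import *
o=down(T,1)
ctrl.movep(onT(.018,0,.23),o);rp('above')
ctrl.movel(onT(.018,0,.165),feed=.15);F0=rp('165')
z=.157
while z>.149:
    ctrl.movel(onT(.018,0,z),feed=.02);F=rp(round(z,4))
    if F[2]-F0[2]>2.0: break
    z-=.001
print('rot',ctrl.sense()['eef_rot'],o)
f=save('scene','pics/s7.png',crop=(290,180,430,290),scale=5)
E
```

```text
above t 21.57 pos [ 0.0174 -0.0009  0.2295] F [-0.7 -1.2 -1.7] M [-0.02 -0.03  0.02] w 0.0095
165 t 22.15 pos [ 0.0179 -0.0011  0.1655] F [ 0.6  0.5 -1.9] M [-0.03 -0.    0.02] w 0.0092
0.157 t 22.7 pos [1.80e-02 1.00e-04 1.57e-01] F [ 0.1 -0.8 -1.3] M [-0.01  0.06 -0.01] w 0.0095
0.156 t 22.95 pos [0.018 0.    0.156] F [-0.5  0.4 -1.1] M [-0.01  0.01 -0.  ] w 0.0091
0.155 t 23.2 pos [0.0179 0.     0.1549] F [-0.7  0.5 -1.5] M [-0.04 -0.01 -0.01] w 0.0094
0.154 t 23.45 pos [0.0179 0.     0.1539] F [ 0.2  0.  -0.8] M [0.03 0.02 0.03] w 0.0094
0.153 t 23.7 pos [ 1.820e-02 -1.000e-04  1.532e-01] F [ 0.3 -0.1 -0.8] M [ 0.   -0.11  0.  ] w 0.0093
0.152 t 23.95 pos [ 1.820e-02 -1.000e-04  1.531e-01] F [-1.1  0.4  6. ] M [ 0.14  0.45 -0.  ] w 0.0094
rot [3.14049150e+00 3.03568805e-04 2.09436456e+00] [3.14159265 0.         2.09439633]
```

View pics/s7.png

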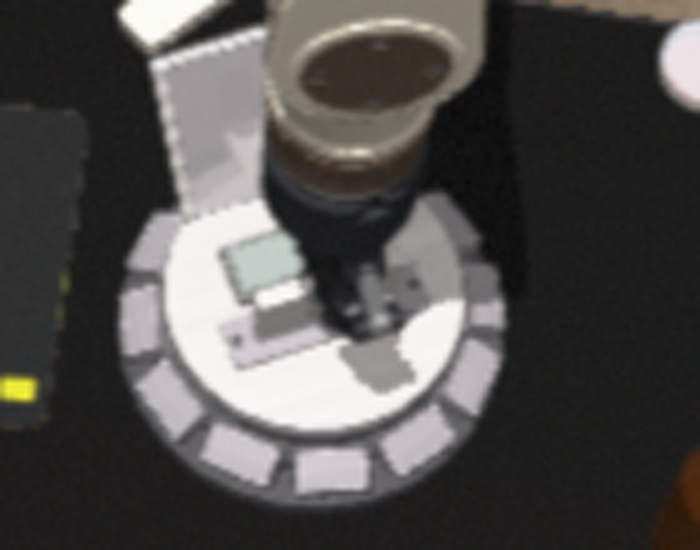

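The straightedge touched the disc at z=0.153, as expected. It lies flat and parallel beside the carrier with its blade end at (237,350), and a small gap is left. I'll slide it toward the face until it touches.

Run:
```python
from h import *
ctrl.command_gripper(.004,20)
ctrl.movel(onT(.018,0,.1529),feed=.02);rp('start')
x=.018
while x>.003:
    x-=.001
    ctrl.movel(onT(x,0,.1529),feed=.02);F=rp(round(x,4))
    if F[0]>7: break
for _ in range(2):
    if F[0]>=9: break
    x-=.0005;ctrl.movel(onT(x,0,.1529),feed=.02);F=rp('more')
print(x)
```

```text
start t 24.47 pos [ 0.0181 -0.      0.1531] F [-1.2  0.5  2.9] M [0.01 0.22 0.03] w 0.0094
0.017 t 24.72 pos [ 0.0175 -0.      0.1531] F [1.1 0.6 1.4] M [-0.01 -0.24  0.01] w 0.0094
0.016 t 24.97 pos [ 1.640e-02 -1.000e-04  1.531e-01] F [2.  0.5 1.7] M [-0.03 -0.37 -0.05] w 0.0093
0.015 t 25.22 pos [ 1.520e-02 -1.000e-04  1.531e-01] F [1.5 0.  3.6] M [-0.04 -0.53  0.  ] w 0.0094
0.014 t 25.47 pos [ 0.0141 -0.      0.1531] F [ 1.8 -0.3  3.1] M [-0.02 -0.44  0.05] w 0.0097
0.013 t 25.72 pos [ 0.0131 -0.      0.1531] F [2.2 0.7 4.1] M [-0.01 -0.5   0.05] w 0.0094
0.012 t 25.97 pos [ 0.0121 -0.      0.1531] F [ 3.4 -0.6  4. ] M [-0.07 -0.55 -0.01] w 0.0092
0.011 t 26.22 pos [ 0.0117 -0.      0.1532] F [ 5.9 -0.2  3.8] M [ 0.01 -1.17 -0.04] w 0.0095
0.01 t 26.47 pos [ 0.0115 -0.      0.1532] F [ 7.1 -0.5  1.8] M [ 0.02 -1.63 -0.02] w 0.0095
more t 26.72 pos [ 0.0114 -0.      0.1533] F [ 8.8 -0.2  1.3] M [-0.05 -1.82 -0.07] w 0.0093
more t 26.97 pos [ 0.0114 -0.      0.1533] F [ 9.3 -0.7  0.8] M [-0.01 -2.03 -0.04] w 0.0093
0.00899999999999999
```

It touched at x≈0.0117, with 0.012 expected, and Mz≈0, so it is flush. I'll ease the load, release, retreat and check.

Run:
```python
from h import *
ctrl.movel(onT(.0112,0,.1530),feed=.01);rp('ease')
ctrl.command_gripper(.035,20);rp('open')
ctrl.movel(onT(.0115,0,.23),feed=.12);rp('up')
ctrl.movep([.30,-.12,.33],down(0,1))
s=save('scene','pics/s8.png',crop=(290,180,430,290),scale=5);save('top','pics/t8.png')
print(ctrl.sense()['time'])
```

```text
ease t 27.33 pos [ 0.0118 -0.      0.1532] F [ 5.8 -0.7  3.4] M [ 0.   -1.24 -0.01] w 0.0092
open t 27.7 pos [0.0099 0.0002 0.1519] F [ 0.8 -0.9 -0.4] M [ 0.01 -0.02 -0.01] w 0.0348
up t 28.49 pos [1.110e-02 1.000e-04 2.293e-01] F [ 0.5  0.5 -0. ] M [-0.    0.08  0.05] w 0.035
30.1333
```

View pics/s8.png

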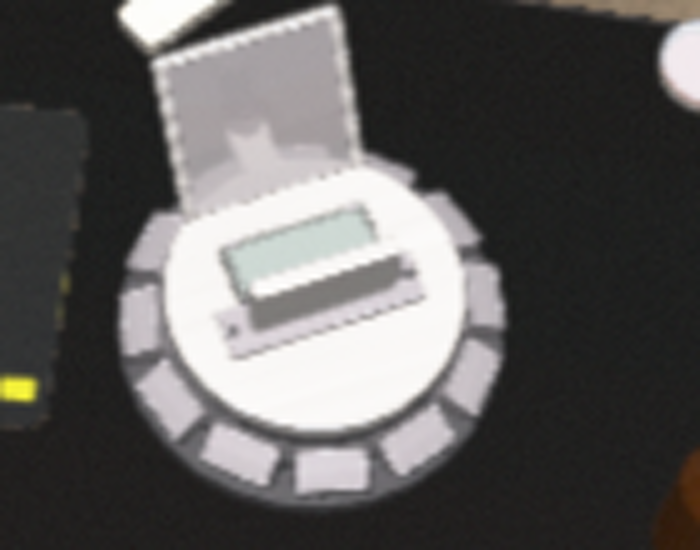

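The picture shows the straightedge lying flat against the carrier's free face, parallel to it and centred, and the table is still at the new slot. I'll hand the job in.

Run:
```python
from h import *
print(order.finish_job())
```

```text
the job is handed in; nothing more can be done
None
```

I handed the job in at about 30 s: the table is turned 30° counter-clockwise with the plunger home, and the straightedge is flat, flush and centred on the carrier face; I viewed 11 pictures, one over the limit of 10.

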